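# Put the sample away and hold its slide in the reader

## Task

Finish this sample: stand the loose capped vial upright in the bin that already holds vials, and lay the loose slide mailer flat in the bin that already holds mailers; let go of both. Then take the slide carrier by its white grip, pass it down through the narrow slot in the reader's cover until the whole glass is below the cover's top, and finish while still holding it there upright and still, the grip clear above the cover rather than resting on it. Leave the reagent bottle, the beaker and the slide box where they are.

Things in the scene. Friction and masses are not known exactly. Their poses are not given: they have to be found in the camera images.
- vial: Loose capped sample vial, a clear cylinder with paper label and white cap, 35 mm diameter, 70 mm tall, 40 to 75 g, standing upright on the bench. Origin: centre of its underside, z up its axis.
- mailer: Loose slide mailer, a flat white plastic box 32 mm (x) by 84 mm (y) by 20 mm high (z), 30 to 60 g, lying flat on the bench. Origin: centre of its underside. A thin grey latch sticks out of its -y end.
- vial_bin: Fixed open grey tray, outside 140 mm (x) by 190 mm (y) by 32 mm high, wall and floor 4 mm thick. Two fixed vials (like the loose one) stand at its +y end, at y = 62 mm; the rest of the tray, from y = -91 to about +40 mm, is free. Origin: centre of its underside. The two trays may stand in either place.
- vial_spot (a point): Point on the inner floor of the vial tray (4 mm above the bench), middle of its free part; axes as the tray.
- mailer_bin: Fixed open grey tray, same size as the other (140 x 190 x 32 mm, wall and floor 4 mm). Two fixed mailers lie stacked across its +y end, at y = 62 mm, their top 44 mm above the bench; from y = -91 to about +45 mm it is free. Origin: centre of its underside.
- mailer_spot (a point): Point on the inner floor of the mailer tray (4 mm above the bench), middle of its free part; axes as the tray. A mailer fits there with its long side along the tray's y.
- reader: Fixed slide reader, a white box 160 mm (x) by 200 mm (y) with an aluminium top cover 125 mm above the bench; small screen on its -x face. Origin: centre of its underside.
- slot (a point): Centre of the slot's mouth, at the height of the cover's top, in the middle of the cover; axes as the reader. The slot measures 10 mm (x) by 38 mm (y), goes straight down through the 12 mm cover, and has a 3 mm bevel round its mouth; the chamber below is roomy and its floor lies 117 mm below the cover's top, so a carrier in the slot never reaches it.
- stand: Fixed grey block 50 mm (x) by 70 mm (y) by 40 mm high with a pocket 10 x 38 mm, 30 mm deep, in which the carrier stands. Origin: centre of its underside.
- carrier: Slide carrier, 40 to 85 g, upright in the stand, foot 10 mm above the bench. Grey blade 8 mm thick (x), 36 mm wide (y), 90 mm tall, lowest 4 mm tapered; the glass slide in it ends 60 mm above the foot. On top a white grip block 16 mm (x) by 48 mm (y), from 90 to 135 mm above the foot, too large for the slot. Same both ways round. Origin: centre of the foot, z up.
- carrier_foot (a point): Centre of the carrier's foot (its lowest face).
- carrier_grip (a point): Where to hold the carrier: on its axis in the grip block, 118 mm above the foot; fingers close along the carrier's x on the 16 mm thickness.
- reagent: Bystander: amber reagent bottle, 64 mm diameter, 150 mm tall. Origin: centre of its underside.
- beaker: Bystander: glass beaker, 70 mm diameter, 90 mm tall. Origin: centre of its underside.
- slidebox: Bystander: wooden slide storage box, 85 x 100 x 34 mm. Origin: centre of its underside.

How it is judged:
On the way, in this order (a step that is already met when the one before it is completed fails the run):
1. vial upright in the vial bin and mailer flat in the mailer bin, both let go (x of vial in the frame of vial_bin between -0.062 and 0.062 m and y of vial in the frame of vial_bin between -0.088 and 0.088 m and z of vial in the frame of vial_bin between -0.002 and 0.012 m and angle between each of vial, mailer's own z axis and vertical below 0.25 rad and linear speed of each of vial, mailer below 0.03 m/s and contact force between the fingers and vial below 0.05 N and x of mailer in the frame of mailer_bin between -0.062 and 0.062 m and y of mailer in the frame of mailer_bin between -0.088 and 0.088 m and z of mailer in the frame of mailer_bin between -0.002 and 0.05 m and contact force between the fingers and mailer below 0.05 N), for 0.2 s.
2. carrier held in the slot, glass below the cover's top, grip clear of the cover (x of carrier_foot in the frame of slot between -0.008 and 0.008 m and y of carrier_foot in the frame of slot between -0.008 and 0.008 m and z of carrier_foot in the frame of slot between -0.088 and -0.058 m and angle between the z axis of carrier and the z axis of reader, either way round below 0.1 rad and angle between the y axis of carrier and the y axis of reader, either way round below 0.15 rad and contact force between the fingers and carrier above 2 N and linear speed of carrier below 0.03 m/s), for 0.2 s.
At the end, for the whole second after the job is handed in: Vial upright (0.25 rad) on the vial bin's floor, mailer flat (0.25 rad) in the mailer bin, both released and still; carrier in the slot, upright (0.1 rad), foot 58 to 88 mm below the cover's top (grip 2 mm or more above the cover), still, gripped with over 2 N (all of step 1 and all of step 2); the arm keeps its last pose, push and grip.
It fails at once if the reagent bottle is pushed away or tipped (distance of reagent from where it was at the start of the episode above 0.03 m or angle between reagent's own z axis and vertical above 0.35 rad).
It fails at once if the beaker is pushed away or tipped (distance of beaker from where it was at the start of the episode above 0.03 m or angle between beaker's own z axis and vertical above 0.35 rad).
It fails at once if the slide box is pushed away or tipped (distance of slidebox from where it was at the start of the episode above 0.03 m or angle between slidebox's own z axis and vertical above 0.35 rad).
It also fails if it takes over 72 s, if anything falls off the work surface, if the arm or the gripper's body presses on something with over 40 N, if the wrist force passes 120 N, or if a joint passes its speed limit or range.

## Robot

A 6-joint arm with a two-finger parallel gripper is mounted at the origin on the work surface. World frame = base frame: x ahead of the robot, y to its left, z up, the work surface at z = 0. Lengths are in m, angles in rad, forces in N, time in s.
With the tool pointing down it reaches from about 0.3 to 0.75 m from the base axis. Payload 8.5 kg.
Tool frame: the origin (TCP) lies at the centre of the arm's flange, where the gripper is bolted on; the fingertips stand 166 mm ahead of it and the grasp point (between the pads) lies 147 mm ahead of it; z points along the fingers, y is the line along which they close (so a half turn about z gives the same grasp; the last joint's range is limited). The gripper opens to 88 mm and grips with 3 to 60 N. Pads are 18 mm wide; open, the fingers measure 123 mm over their backs; the gripper's body (75 mm by 187 mm) begins 45 mm behind the grasp point.
Start: joints at [-1.512, 0.381, 1.297, -0, 1.464, -0.215], TCP at [0.149, -0.529, 0.405] pointing down, gripper open.
Joint ranges: [-3.11, 3.11], [-0.89, 2.33], [0.22, 2.48], [-1.42, 4.56], [0.17, 2.85], [-2.88, 2.88]. Speed limits (rad/s): [2.39, 2.39, 3.14, 3.14, 3.14, 3.14].

## Interface

Orientations are given as a unit quaternion [x, y, z, w].
In Python, from cell import ctrl, solve_ik, eyes gives the robot as it stands. Calls block until the motion is done:
- ctrl.move_pose(position, orientation): joint-space move of the TCP to a pose.
- ctrl.move_straight(position, orientation=None, max_speed=0.15, f_stop=None): straight line of the TCP; orientation=None keeps the orientation; max_speed is the mean speed in m/s. With f_stop (N) it stops when the force on the tool has changed by that much, and returns True; else False.
- ctrl.move_joints(angles): joint-space move.
- ctrl.move_gripper(opening): finger opening in m; the grip force is fixed at half the most; returns when the fingers have stopped.
- ctrl.wait(seconds).
- solve_ik(position, orientation): joint angles nearest the present ones, or None.
- eyes.capture(name): name is "scene" or "top" or "wrist"; returns (picture, depth): 384x512x3 uint8, blue, green, red; 384x512 float32, m along the optical axis (not along the pixel's ray), 0 where there is no reading.
- eyes.camera_params(name): a dict with "fx", "fy", "cx", "cy" (pixels), "origin" and "orientation" of the camera in the world. Camera axes: x right, y down, z forward; pixel columns grow to the right and rows downward; lengths in m; the calibration is good to about 2 mm. The wrist camera is an equidistant fisheye: a pixel r from the principal point sees the ray r / f radians off the axis. A picture is of the moment at which its call begins: read the wrist's pose just before it. camera_params takes no time and is no camera call; for the wrist camera it gives the pose at the moment of the call.
A pose or a line that the arm cannot do raises ctrl.Unreachable and nothing moves.
- ctrl.finish_job(): hands the job in; it is judged then, once.
Trained networks look in the newest picture that a camera, given by its name, has taken for a name from the list of things; names that differ only in an ending like _2 or _b are one class to them, and where a whole thing is asked for, a point or a joint stands for the part that bears it (a point fixed in the world has none). Each returns a list of dicts, best first, with "confidence" (0 to 1); they miss things now and then, are a little off and sometimes report something else, mostly with a low value. They report only what shows in the picture. A call takes as long as a camera call.
- eyes.boxes_of(camera, label): "extent" ([left, top, right, bottom] in pixels, round what is visible of it).
- eyes.mark_of(camera, label): "pixel" ([column, row] in pixels: a listed point, or the origin of a listed thing).
Readings, each from a call of its own:
- ctrl.current_clock(): time.
- ctrl.current_joint_pos(): joint angles.
- ctrl.current_qvel(): joint speeds.
- ctrl.current_effort(): joint torques, N m.
- ctrl.current_position(): TCP position.
- ctrl.current_tool_rot(): TCP orientation.
- ctrl.current_contact_force(): force on the tool from outside, world axes, zero at the start.
- ctrl.current_moment(): the same for the moment, N m.
- ctrl.current_width(): finger opening in m.
- ctrl.current_gripper_force(): force on a finger pad.
Only numpy, scipy, OpenCV 4.12 (cv2) and the standard library are available. Lean on these libraries where they do the work, as an engineer would, in place of code of your own. Each camera call takes 0.05 s, during which the arm holds its last target. There are 200 camera calls.

## Working session

There is one attempt and no reset: what is moved stays moved. The work goes in short steps, each a Python script; the robot and the scene stay as the last script left them, time stands still between calls to the robot, and variables do not carry over. Pictures are saved under pics/ and viewed, at most 10 in all, crops included, and the job is handed in when it is done.

```bash
ls; mkdir -p pics; python3 - <<'E'
from cell import ctrl, eyes
import cv2, numpy as np
for n in ("scene","top"):
    p,d=eyes.capture(n); cv2.imwrite(f"pics/{n}0.png",p); np.save(f"pics/{n}_d0.npy",d)
    print(n,eyes.camera_params(n))
    if n=="top" or 1:
        for l in ["vial","mailer","vial_bin","vial_spot","mailer_bin","mailer_spot","reader","slot","stand","carrier","carrier_grip","reagent","beaker","slidebox"]:
            print(l,[(np.round(x["pixel"]).tolist(),round(x["confidence"],2)) for x in eyes.mark_of(n,l)][:3])
print(ctrl.current_clock(),ctrl.current_tool_rot())
E
```

```text
cell.py
pics
scene {'fx': 457.2275526209737, 'fy': 457.2275526209737, 'cx': 251.49709002764504, 'cy': 194.10416369339643, 'origin': array([1.18330916, 0.76343249, 0.90369597]), 'orientation': array([ 0.30710155,  0.84805489, -0.40888712, -0.13893479])}
vial [([262.0, 253.0], 0.52)]
mailer [([302.0, 219.0], 0.7), ([320.0, 290.0], 0.35)]
vial_bin [([329.0, 301.0], 0.92)]
vial_spot [([320.0, 292.0], 0.87), ([203.0, 258.0], 0.22)]
mailer_bin [([386.0, 266.0], 0.67)]
mailer_spot [([374.0, 254.0], 0.57), ([263.0, 182.0], 0.5)]
reader [([195.0, 193.0], 0.72), ([261.0, 180.0], 0.69)]
slot [([188.0, 159.0], 0.77)]
stand [([264.0, 182.0], 0.79)]
carrier [([263.0, 182.0], 0.79)]
carrier_grip [([260.0, 146.0], 0.88)]
reagent [([202.0, 260.0], 0.58), ([225.0, 152.0], 0.5)]
beaker [([238.0, 299.0], 0.55)]
slidebox [([222.0, 151.0], 0.62), ([263.0, 252.0], 0.56)]
top {'fx': 448.3628502751307, 'fy': 448.3628502751307, 'cx': 255.0140239978129, 'cy': 186.87192056537396, 'origin': array([ 0.48722702, -0.01276466,  1.27962408]), 'orientation': array([-0.69891155,  0.71445063, -0.02180005,  0.02465159])}
vial [([217.0, 171.0], 0.62)]
mailer [([230.0, 232.0], 0.54)]
vial_bin [([135.0, 177.0], 0.67)]
vial_spot [([147.0, 179.0], 0.62)]
mailer_bin [([134.0, 247.0], 0.98)]
mailer_spot [([144.0, 248.0], 0.62)]
reader [([336.0, 166.0], 0.68)]
slot [([341.0, 158.0], 0.65)]
stand [([300.0, 240.0], 0.65)]
carrier [([301.0, 238.0], 0.71)]
carrier_grip [([307.0, 240.0], 0.53), ([213.0, 171.0], 0.41)]
reagent [([246.0, 121.0], 0.65)]
beaker [([192.0, 125.0], 0.96)]
slidebox [([380.0, 240.0], 0.64), ([145.0, 252.0], 0.17)]
1.5 [ 9.90644506e-01  1.36467808e-01 -1.88890420e-06 -3.02632901e-05]
```

```bash
python3 - <<'E'
import cv2
p=cv2.imread("pics/top0.png")[90:300,80:430]
cv2.imwrite("pics/top0c.png",cv2.resize(p,(800,480),interpolation=cv2.INTER_CUBIC))
E
```

```text
(no output)
```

View pics/top0c.png

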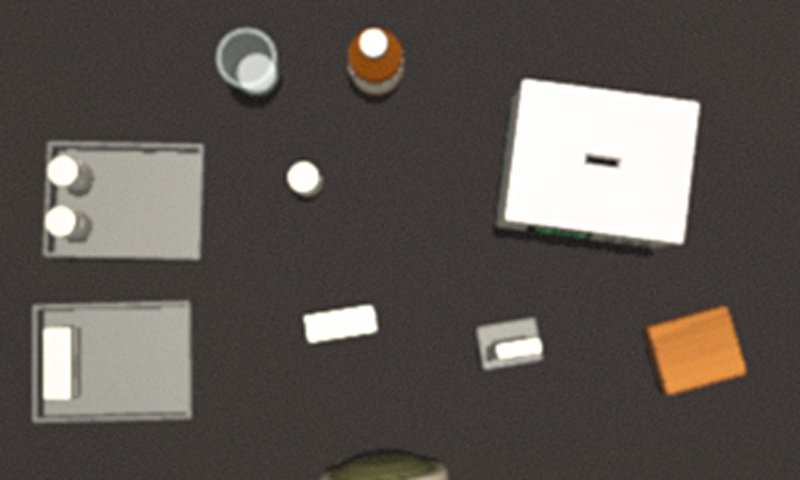

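View pics/scene0.png

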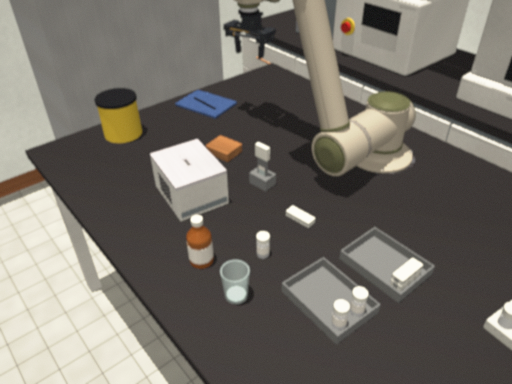

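The top picture shows the vial at about (213,168) and the mailer at (229,231). The carrier grip is at (307,242) and the slot at (343,160). The vial tray is upper left and the mailer tray lower left, both with their filled end on the left, which is world +y. Next I'll measure these precisely.

```bash
cat > h.py <<'E'
from cell import ctrl, solve_ik, eyes
import cv2, numpy as np
from scipy.spatial.transform import Rotation as R
def rays(cam, px, fish=False):
    u=(np.atleast_2d(px)-[cam["cx"],cam["cy"]])/[cam["fx"],cam["fy"]]
    if fish:
        r=np.linalg.norm(u,axis=1,keepdims=True)+1e-12
        d=np.hstack([u/r*np.sin(r),np.cos(r)])
    else: d=np.hstack([u,np.ones((len(u),1))])
    return R.from_quat(cam["orientation"]).apply(d)
def on_plane(cam, px, z, fish=False):
    d=rays(cam,px,fish); o=cam["origin"]
    return o+d*((z-o[2])/d[:,2:])
def down(ang):  # fingers close along world direction ang (mod pi)
    return lambda k=0: (R.from_euler("z",ang+np.pi/2+k*np.pi)*R.from_euler("x",np.pi)).as_quat()
def best(pos, ang):  # choose the half turn with the last joint nearest its middle
    qs=[(down(ang)(k)) for k in (0,1)]
    js=[(solve_ik(pos,q),q) for q in qs]
    js=[(abs(j[5]),q) for j,q in js if j is not None]
    return min(js,key=lambda t:t[0])[1]
def blob(mask, seed):
    n,l,s,c=cv2.connectedComponentsWithStats(mask.astype(np.uint8))
    ids=[i for i in range(1,n) if s[i,4]>20]
    return l==min(ids,key=lambda i:np.hypot(*(c[i]-seed)))
def rect(m,cam,z,fish=False):
    cs,_=cv2.findContours(m.astype(np.uint8),cv2.RETR_EXTERNAL,cv2.CHAIN_APPROX_NONE)
    c=max(cs,key=len)[:,0].astype(float)
    w=on_plane(cam,c,z,fish)[:,:2]
    (x,y),(a,b),t=cv2.minAreaRect((w*1000).astype(np.float32))
    if a<b: a,b,t=b,a,t+90
    return np.array([x,y])/1000,(round(a,1),round(b,1)),np.radians((t+0)%180)  # long side angle
E
python3 - <<'E'
from h import *
cam=eyes.camera_params("top"); p=cv2.imread("pics/top0.png"); g=p.min(2); d=np.load("pics/top_d0.npy")
for n,s,z in [("vial",(213,168),.07),("mailer",(229,231),.02),("grip",(307,242),.145)]:
    print(n,rect(blob(g>175,s),cam,z))
hsv=cv2.cvtColor(p,cv2.COLOR_BGR2HSV)
m=np.zeros(g.shape,bool); m[153:167,330:358]=True
print("slot",rect(blob((g<130)&m,(343,160)),cam,.125))
print("gray levels",p[177,150],p[250,150],p[200,200],p[240,295])
for n,s in [("vial_bin",(135,177)),("mailer_bin",(134,247)),("stand",(300,240))]:
    mm=cv2.morphologyEx((g>85).astype(np.uint8),cv2.MORPH_CLOSE,np.ones((3,3)))
    for z in (0.032,): print(n,rect(blob(mm>0,s),cam,.032 if n!="stand" else .04))
for n,px,z in [("reagent",(243,108),.15),("beaker",(188,116),.09),("slidebox",(384,243),.034)]: print(n,on_plane(cam,px,z))
print(eyes.camera_params("wrist"),ctrl.current_position())
E
```

```text
vial (array([0.6234729 , 0.10673648]), (32.8, 32.6), np.float64(3.125178792843308))
mailer (array([0.44743182, 0.06813634]), (85.5, 33.0), np.float64(1.7135427599085526))
grip (array([ 0.41957431, -0.13546255]), (48.7, 18.9), np.float64(1.672781897647156))
slot (array([ 0.62771808, -0.23812706]), (32.1, 7.7), np.float64(1.4052815308367446))
gray levels [163 174 177] [158 169 171] [54 57 60] [109 117 121]
vial_bin (array([0.60464142, 0.33015317]), (194.2, 143.7), np.float64(1.5288585970030373))
mailer_bin (array([0.40852591, 0.34481525]), (191.9, 144.3), np.float64(1.572561922494727))
stand (array([ 0.42006573, -0.13679031]), (76.7, 53.9), np.float64(1.713475781407137))
reagent [[0.76416884 0.01725854 0.15      ]]
beaker [[0.76047386 0.16716121 0.09      ]]
slidebox [[ 0.40628002 -0.36087161  0.034     ]]
{'fx': 297.3186396354542, 'fy': 297.3186396354542, 'cx': 253.76522562684883, 'cy': 190.57300942463965, 'origin': array([ 0.21319362, -0.5110216 ,  0.38468099]), 'orientation': array([ 0.78962461, -0.59867704, -0.0811165 ,  0.10723287])} [ 0.14871435 -0.52950407  0.4047261 ]
```

```bash
cat >> h.py <<'E'
G=.147
def pick(xy,z,ang,width,lift=.13):
    q=best([*xy,z+G],ang)
    ctrl.move_gripper(width)
    ctrl.move_pose([*xy,z+G+.10],q)
    ctrl.move_straight([*xy,z+G],max_speed=.12)
    ctrl.move_gripper(0.0)
    print("width",ctrl.current_width(),"force",ctrl.current_gripper_force())
    ctrl.move_straight([*xy,z+G+lift],max_speed=.15)
def place(xy,z,ang,width,lift=.13):
    q=best([*xy,z+G],ang)
    ctrl.move_pose([*xy,z+G+lift],q)
    print("held",ctrl.current_width())
    print("stop",ctrl.move_straight([*xy,z+G],max_speed=.10,f_stop=8))
    ctrl.wait(.2); ctrl.move_gripper(width)
    ctrl.move_straight([*xy,z+G+lift],max_speed=.2)
    print("t",ctrl.current_clock())
E
python3 - <<'E'
from h import *
vb=np.array([.6046,.3302]); a=1.5289
u=np.array([np.cos(a),np.sin(a)])
pick((.6235,.1067),.052,np.pi/2,.07)
place(vb-.027*u,.057,np.pi/2,.06)
mb=np.array([.4085,.3448])
pick((.4474,.0681),.024,1.7135-np.pi/2,.06)
place(mb-[0,.024],.029,0,.055)
ctrl.move_pose([.45,.0,.40],best([.45,.0,.40],.1))
p,d=eyes.capture("top"); cv2.imwrite("pics/top1.png",p)
cam=eyes.camera_params("top"); g=p.min(2)
q=np.array([[0,0]])
print(on_plane(cam,q,0))
cv2.imwrite("pics/top1c.png",cv2.resize(p[90:300,80:430],(800,480),interpolation=cv2.INTER_CUBIC))
E
```

```text
width 0.03351393407673577 force 29.74546590819955
held 0.03334204872826692
stop False
t 12.8417
width 0.031817639537864616 force 30.000568628311157
held 0.03169064252552034
stop False
t 20.6833
[[1.14027116 0.73127976 0.        ]]
```

View pics/top1c.png

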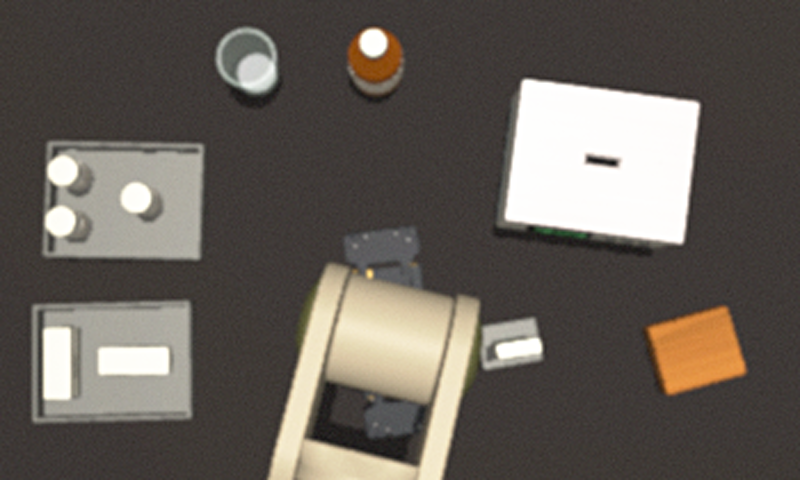

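The vial now stands upright in the vial tray, at about (135,197) in the crop. The mailer lies flat in the mailer tray, at about (133,361). Next I'll look at the slot and the carrier with the wrist camera.

```bash
cat >> h.py <<'E'
def wcap(name):
    ctrl.wait(.2); cam=eyes.camera_params("wrist"); p,d=eyes.capture("wrist"); cv2.imwrite(f"pics/{name}.png",p)
    import pickle; pickle.dump((cam,p,d),open(f"pics/{name}.pkl","wb")); return cam,p,d
def proj(cam,P):
    v=R.from_quat(cam["orientation"]).inv().apply(np.atleast_2d(P)-cam["origin"])
    r=np.hypot(v[:,0],v[:,1]); t=np.arctan2(r,v[:,2])
    return np.c_[cam["cx"]+cam["fx"]*t*v[:,0]/r, cam["cy"]+cam["fy"]*t*v[:,1]/r]
E
python3 - <<'E'
from h import *
for n,xy,z,ang,t in [("ws",(.6277,-.2381),.36,1.405-np.pi/2,.125),("wc",(.420,-.1365),.36,1.69-np.pi/2,.145)]:
    xy=np.array(xy); q=best([*xy,z],ang); 
    ctrl.move_pose([*xy,z],q)
    cam,p,d=wcap(n)
    print(n,q,proj(cam,[*xy,t]),cam["origin"])
    print([(x["pixel"],x["confidence"]) for x in eyes.mark_of("wrist","slot" if n=="ws" else "carrier_grip")])
a=[cv2.imread(f"pics/{n}.png") for n in("ws","wc")]
cv2.imwrite("pics/w2.png",cv2.resize(np.hstack(a),(800,300)))
print(ctrl.current_clock())
E
```

```text
ws [7.63229255e-01 6.46127778e-01 3.95639157e-17 4.67343132e-17] [[255.58975564 202.4465824 ]] [ 0.63759643 -0.16973714  0.34074051]
[([253.9, 203.2], 0.73)]
wc [6.63731282e-01 7.47971112e-01 4.58000214e-17 4.06418195e-17] [[254.57368182 209.96670007]] [ 0.41157477 -0.06932152  0.33973101]
[([256.2, 200.3], 0.68)]
24.675
```

View pics/w2.png

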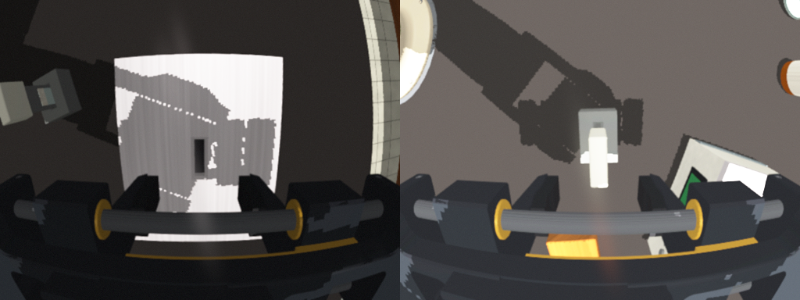

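The left wrist view shows the slot at about (255,200) in shadow. The right one shows the carrier grip at about (255,200), both where predicted. Next I'll zoom in and fit them.

```bash
python3 - <<'E'
from h import *
import pickle
cam,p,d=pickle.load(open("pics/ws.pkl","rb")); g=p.min(2)
print("row",g[200,240:272]); print("col",g[168:232,255])
for th in (50,60,75,90):
    m=np.zeros(g.shape,bool); m[165:232,235:270]=1
    print("slot",th,rect(blob((g<th)&m,(255,200)),cam,.125,True))
a=p[160:240,210:300]
cam,p,d=pickle.load(open("pics/wc.pkl","rb")); g=p.min(2)
print("row",g[200,235:275], "d",d[200,255],d[225,255]); 
for z in (.145,):
  for th in (200,225): print("grip",rect(blob(g>th,(255,205)),cam,z,True))
b=p[160:240,210:300]
cv2.imwrite("pics/zz.png",cv2.resize(np.hstack([a,b]),(800,356),interpolation=cv2.INTER_NEAREST))
E
```

```text
row [130 129 129 126 117 112 109 108  96  67  46  39  40  34  35  31  29  26
  25  20  34  70  98 107 109 112 121 126 127 133 150 163]
col [125 123 121 125 123 122 122 115 113 103  57  28  22  23  24  24  25  28
  22  22  24  26  26  25  26  29  29  27  29  29  29  31  31  31  29  32
  32  34  35  37  35  40  40  39  42  39  44  42  44  41  47  47  55  80
  96 100 103 111 119 117 120 162 219 234]
slot 50 (array([ 0.62728339, -0.23600011]), (32.7, 8.2), np.float64(1.411858473464804))
slot 60 (array([ 0.62727551, -0.23562195]), (33.5, 8.4), np.float64(1.4118596718872947))
slot 75 (array([ 0.6275957 , -0.23566924]), (33.5, 9.2), np.float64(1.4128449083325696))
slot 90 (array([ 0.62722168, -0.23602916]), (34.3, 9.9), np.float64(1.4128177440894507))
row [251 251 251 250 250 250 250 242 237 242 244 245 246 246 246 246 246 247
 247 247 248 248 248 248 248 248 248 247 244 243 251 253 253 253 253 253
 253 253 253 253] d 0.20413505 0.20790714
grip (array([ 0.41940109, -0.13191537]), (54.5, 31.8), np.float64(1.344772646657381))
grip (array([ 0.41870444, -0.13454843]), (48.1, 31.6), np.float64(1.3547119633197204))
```

View pics/zz.png

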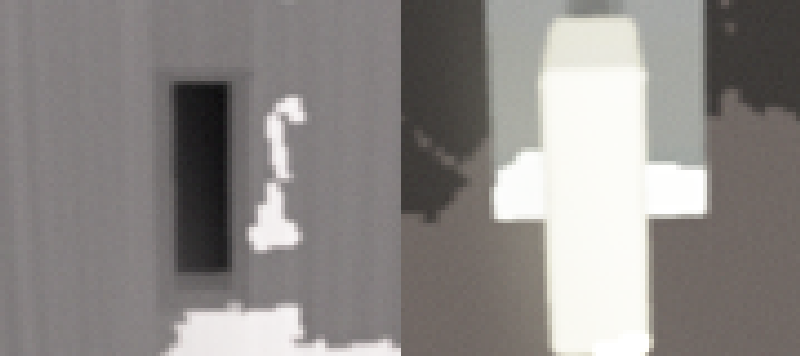

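```bash
python3 - <<'E'
from h import *
import pickle
cam,p,d=pickle.load(open("pics/ws.pkl","rb"))
f=lambda px,z: on_plane(cam,px,z,True)[0,:2]
a=1.4125; u=np.array([np.cos(a),np.sin(a)])
print("slot outer",f((255.7,175.8),.125)-.022*u,"dark",f((255.7,178.2),.122)-.019*u,"far",f((255.7,221),.113)+.019*u)
# reader yaw from top camera cover rectangle
t=cv2.imread("pics/top1.png"); ct=eyes.camera_params("top")
print("cover",rect(blob(cv2.morphologyEx((t.min(2)>200).astype(np.uint8),cv2.MORPH_CLOSE,np.ones((15,15)))>0,(343,160)),ct,.125))
cam,p,d=pickle.load(open("pics/wc.pkl","rb")); g=p.astype(int)
print("col",p[[168,172,174,175,176,177,178]+list(range(236,256,2)),255].tolist())
sat=p.max(2).astype(int)-p.min(2)
for r in (182,188,212,220,228,236):
    e=np.abs(np.diff(cv2.GaussianBlur(p[r-1:r+2].astype(np.float32).mean(0),(1,1),0).min(1)))
    l=236+np.argmax(e[236:250]); rr=258+np.argmax(e[258:274]); 
    print(r,l+.5,rr+.5,f2:=on_plane(cam,[[l+1,r],[rr+1,r]],.145,True)[:,:2].round(4).tolist(),np.round(on_plane(cam,[(l+rr)/2+.5,r],.145,True)[0,:2],4))
print("near", on_plane(cam,(254,175.8),.145,True))
E
```

```text
slot outer [ 0.62769062 -0.2393383 ] dark [ 0.62777187 -0.23887439] far [ 0.62763593 -0.23895139]
cover (array([ 0.62796216, -0.23829622]), (201.9, 161.8), np.float64(1.4149847582684483))
col [[220, 233, 233], [223, 232, 233], [226, 236, 237], [238, 246, 246], [245, 251, 251], [247, 252, 252], [248, 252, 252], [250, 253, 253], [255, 255, 255], [204, 220, 224], [112, 120, 127], [113, 121, 129], [111, 120, 127], [114, 120, 128], [113, 119, 127], [110, 117, 126], [112, 120, 128]]
182 241.5 264.5 [[0.4092, -0.1177], [0.4246, -0.1159]] [ 0.4166 -0.1168]
188 241.5 264.5 [[0.4097, -0.1219], [0.4251, -0.12]] [ 0.4171 -0.121 ]
212 242.5 265.5 [[0.4122, -0.1389], [0.4281, -0.1371]] [ 0.4198 -0.138 ]
220 242.5 265.5 [[0.4128, -0.1449], [0.4288, -0.143]] [ 0.4205 -0.144 ]
228 242.5 265.5 [[0.4135, -0.1509], [0.4297, -0.149]] [ 0.4212 -0.15  ]
236 243.5 265.5 [[0.4148, -0.157], [0.4305, -0.1552]] [ 0.4223 -0.1561]
near [[ 0.4167362  -0.11249589  0.145     ]]
```

```bash
python3 - <<'E'
from h import *
pick((.4195,-.1360),.128,1.714-np.pi/2,.05,lift=.16)
s=np.array([.6277,-.2390]); a=1.4135-np.pi/2
z=.125+.118+G
q=best([*s,z+.02],a)
ctrl.move_pose([*s,z+.035],q)
ctrl.wait(.3)
print("held",ctrl.current_width(),ctrl.current_clock(),ctrl.current_contact_force())
cam,p,d=wcap("wh"); cv2.imwrite("pics/whc.png",cv2.resize(p[120:300,160:360],(700,630))[:600])
E
```

```text
width 0.01585077780170148 force 30.00001556589268
held 0.015884748857379186 29.25 [-0.96446702  0.36737942  0.10187841]
```

View pics/whc.png

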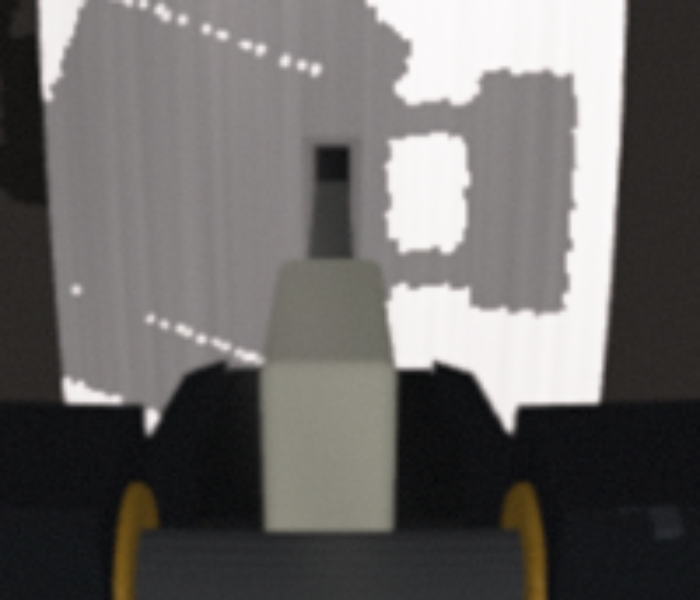

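The carrier is held. The blade's near foot edge is at about (255,172) and sits in line with the slot, whose near edge is at (255,161). Next I'll compare these with the predicted pixels.

```bash
python3 - <<'E'
from h import *
import pickle
cam,p,d=pickle.load(open("pics/wh.pkl","rb"))
s=np.array([.6277,-.2390]); a=1.4135; u=np.array([np.cos(a),np.sin(a)])
P=lambda k,z: proj(cam,[*(s+k*u),z])[0].round(2)
print("foot near",P(.018,.160),P(.018,.164),"obs 254.9,172; grip near top",P(.024,.295),"obs 253.7,223.4; slot near dark",P(.019,.122))
print("col",p[150:186,255].min(1)); print("row",p[166,244:268].min(1)); print("row blade",p[180,244:268].min(1))
print("foot meas",on_plane(cam,(254.9,172),.162,True),s+.018*u)
E
```

```text
foot near [255.43 170.32] [255.45 171.28] obs 254.9,172; grip near top [257.14 223.6 ] obs 253.7,223.4; slot near dark [255.23 161.43]
col [130 129 129 130 130 130 130 128 124 118 107  75  37  22  22  24  21  21
  21  18  23  33  49  53  54  55  51  53  53  57  53  56  56  56  57  54]
row [135 129 121 114 109  86  56  31  25  23  23  21  18  19  19  48  91 108
 112 122 129 129 129 129]
row blade [132 130 122 115 104  81  62  57  55  58  52  53  53  53  50  64  95 109
 113 123 132 129 127 130]
foot meas [[ 0.62991622 -0.22216533  0.162     ]] [ 0.63051967 -0.22122222]
```

```bash
python3 - <<'E'
from h import *
s=np.array([.6277,-.2390]); a=1.4135; u=np.array([np.cos(a),np.sin(a)]); s=s+.0007*u
z=.125+.118+G
hit=ctrl.move_straight([*s,z-.020],max_speed=.03,f_stop=12)
print(hit,ctrl.current_position()-[*s,z],ctrl.current_contact_force(),ctrl.current_moment())
if not hit:
    hit=ctrl.move_straight([*s,z-.073],max_speed=.04,f_stop=15)
    ctrl.wait(.4)
    print(hit,ctrl.current_position()-[*s,z],ctrl.current_contact_force(),ctrl.current_gripper_force(),ctrl.current_width())
wcap("we"); p,d=eyes.capture("scene"); cv2.imwrite("pics/end.png",cv2.resize(np.hstack([p[110:330,140:420],cv2.imread("pics/we.png")[120:340,110:390]]),(800,314)))
print(ctrl.current_clock())
E
```

```text
False [-1.56775942e-07 -1.11411684e-05 -1.98314037e-02] [ 1.32352383  0.48174428 -0.95652268] [-0.0610742  -0.1112416  -0.02849004]
False [-5.08418447e-07 -9.11950740e-06 -7.29914553e-02] [ 0.03634105 -0.20423476  0.07174513] 29.999770080903545 0.01578226193542092
33.6583
```

View pics/end.png

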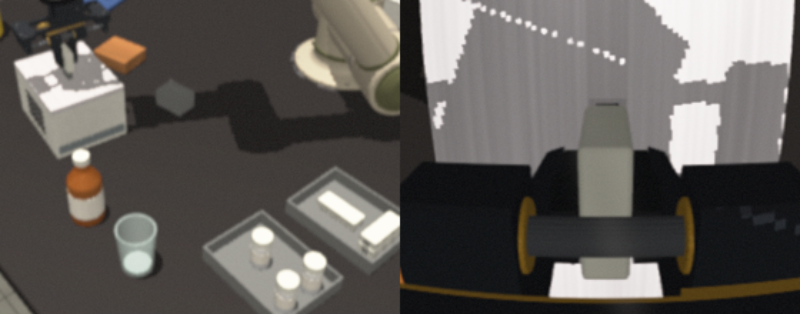

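The carrier is in the slot, with the grip at about (70,60) in the left crop, clear above the cover. The vial stands in its tray at (262,248) and the mailer lies flat in its tray at (340,208). Forces are near zero, so I'm handing in.

```bash
python3 -c "
from cell import ctrl
ctrl.wait(.3); print(ctrl.finish_job())"
```

```text
the job is handed in; nothing more can be done
None
```

I handed the job in at about 34 s of the 72 s: the vial is upright in the vial tray, the mailer is flat in the mailer tray, and the carrier is held still in the reader slot, foot about 73 mm below the cover's top; the verdict was not shown to me.

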